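# Stow the glass coaster in the tilt-out bin

## Robot

A 6-joint arm with a two-finger parallel gripper is mounted at the origin on the work surface. World frame = base frame: x ahead of the robot, y to its left, z up, the work surface at z = 0. Lengths are in m, angles in rad, forces in N, time in s.
With the tool pointing down it reaches from about 0.375 to 0.925 m from the base axis. Payload 5.7 kg.
Tool frame: the origin (TCP) lies midway between the tips of the shut fingers; the grasp point (between the pads) lies 19 mm behind it; z points along the fingers, y is the line along which they close (so a half turn about z gives the same grasp; the last joint's range is limited). The gripper opens to 88 mm and grips with 3 to 60 N. Pads are 20 mm wide; open, the fingers measure 115 mm over their backs; the gripper's body (75 mm by 178 mm) begins 61 mm behind the grasp point.
Start: joints at [-1.39, 0.359, 1.51, -0, 1.272, -0.115], TCP at [0.175, -0.574, 0.223] pointing down, gripper open.
Joint ranges: [-2.97, 2.97], [-1.01, 2.36], [0.21, 2.38], [-0.96, 4.11], [0.2, 2.71], [-2.98, 2.98]. Speed limits (rad/s): [2.39, 2.39, 3.14, 3.14, 3.14, 3.14].

## Interface

Orientations are given as a unit quaternion [x, y, z, w].
In Python, from bench import move_ptp, servo_line, goto_joints, move_gripper, sleep, inverse_kinematics, capture, PlanningError, close_job, spot_in, silhouettes, current_clock, current_joint_pos, current_qvel, current_joint_torque, current_position, current_orientation, current_force, current_torque, current_finger_gap, current_grip_force gives the robot as it stands. Calls block until the motion is done:
- move_ptp(position, orientation): joint-space move of the TCP to a pose.
- servo_line(position, orientation=None, rate=0.15, contact_N=None): straight line of the TCP; orientation=None keeps the orientation; rate is the mean speed in m/s. With contact_N (N) it stops when the force on the tool has changed by that much, and returns True; else False.
- goto_joints(angles): joint-space move.
- move_gripper(opening): finger opening in m; the grip force is fixed at half the most; returns when the fingers have stopped.
- sleep(seconds).
- inverse_kinematics(position, orientation): joint angles nearest the present ones, or None.
- capture(name): name is "scene" or "top" or "wrist"; returns a dict with "image" (384x512x3 uint8, blue, green, red), "range_z" (384x512 float32, m along the optical axis (not along the pixel's ray), 0 where there is no reading), "intrinsics" (3x3 intrinsics, pixels), "R" (3x3) and "t" (3): a world point X has camera coordinates R X + t. Camera axes: x right, y down, z forward; pixel columns grow to the right and rows downward; lengths in m; the calibration is good to about 2 mm. A picture is of the moment at which its call begins.
A pose or a line that the arm cannot do raises PlanningError and nothing moves.
- close_job(): hands the job in; it is judged then, once.
Trained networks look in the newest picture that a camera, given by its name, has taken for a name from the list of things; names that differ only in an ending like _2 or _b are one class to them, and where a whole thing is asked for, a point or a joint stands for the part that bears it (a point fixed in the world has none). Each returns a list of dicts, best first, with "conf" (0 to 1); they miss things now and then, are a little off and sometimes report something else, mostly with a low value. They report only what shows in the picture. A call takes as long as a camera call. They do not tell look-alikes from the thing itself.
- spot_in(camera, query): "xy" ([column, row] in pixels, amid what is visible of it).
- silhouettes(camera, query): "region" (384x512 bool, what is visible of it) and "xy" ([column, row] in pixels, amid what is visible of it).
Readings, each from a call of its own:
- current_clock(): time.
- current_joint_pos(): joint angles.
- current_qvel(): joint speeds.
- current_joint_torque(): joint torques, N m.
- current_position(): TCP position.
- current_orientation(): TCP orientation.
- current_force(): force on the tool from outside, world axes, zero at the start.
- current_torque(): the same for the moment, N m.
- current_finger_gap(): finger opening in m.
- current_grip_force(): force on a finger pad.
Only numpy, scipy, OpenCV 4.12 (cv2) and the standard library are available. Lean on these libraries where they do the work, as an engineer would, in place of code of your own. Each camera call takes 0.05 s, during which the arm holds its last target. There are 200 camera calls.

## Task

Take the square glass coaster out of its wooden stand and lower it on edge, without dropping it, all the way into the narrow middle slot of the tilted-out black bin under the riser. Then press the bin shut past its catch so that it stays fully closed with the coaster still standing in the slot and let go; leave the cactus, the mug and the stylus where they are.

Things in the scene. Friction and masses are not known exactly. Their poses are not given: they have to be found in the camera images.
- coaster: Square teal glass coaster, 100 x 100 mm and 10 mm thick, 0.23 kg (varies), loose. It stands on one edge in the groove of the wooden stand. Origin: middle of its lower edge; x along that edge, y across the thickness (normal to the faces), z up in the plate's plane.
- coaster_center (a point): Centre of the coaster, 50 mm above its origin along its z; same axes.
- stand: Fixed birch stand 130 mm (x) x 60 mm (y), 32 mm high, with a groove along its x, 13 mm wide, whose floor is 12 mm above the desk. The coaster stands in the middle of the groove, its top edge 112 mm above the desk. Origin: on the desk under the stand's middle.
- riser: Fixed birch desk riser, 300 mm wide (y): board underside 190 mm, top 208 mm above the desk (notebook on it to 222 mm), x = +45 to +235 mm; side panels at y = +-141 mm from x = +60 mm; steel cheeks 50 mm high at y = +-77 mm, x 0 to 130 mm. Origin: on the desk, 12 mm below the middle of the bin's hinge line, which runs along y. x points to the back of the riser.
- bin (a joint): Tilt-out angle of the black bin, rad: 0 = shut, upright; starts at 0.52 to 0.70, its top tilted out to the front; limit 0.8. Hinged at its lower front edge; friction (0.4 N m) holds it at any angle; a spring catch must be pushed over between 0.15 and 0.06 and then holds it shut. Shut, it lies partly below the riser's board, so the slot can be loaded only while tilted out.
- slot (a point): Centre of the floor of the bin's narrow middle slot, between two aluminium dividers; turns with the bin. x to the back along the slot, y across it, z up out of it (tilted to the front by the joint angle). Slot 110 mm long, 16 mm wide; walls 40 mm above this floor, then flared lips to 50 mm. Hinge line at x = -61 mm, z = -5 mm here. The seated coaster reaches z = 100 mm.
- press (a point): Where to push the bin shut: on the outer face of its front panel (130 mm wide, 6 mm thick), middle line, 70 mm up from the hinge, 15 mm below the panel's top edge. Axes as slot; outwards is -x. Bin: 118 mm wide, 122 mm long (x), outer side and back walls 50 mm high; wide pockets with erasers on both sides of the slot.
- cactus: Bystander: small cactus in a round concrete pot, 76 mm across, 124 mm high, loose. Origin: underside centre.
- mug: Bystander: white mug, 76 mm across, 90 mm high, with a handle, loose. Origin: underside centre.
- stylus: Bystander: silver aluminium stylus lying on the desk, 150 mm long along x, 13 mm thick, loose. Origin: on the desk under its middle.
Things that resemble listed ones, but are neither listed nor needed, are in the scene too. There is more than one size of the coaster; the job needs the middle-sized.

How it is judged:
On the way, in this order (a step that is already met when the one before it is completed fails the run):
1. the coaster stands on the slot's floor while the bin is still tilted out (x of coaster_center in the frame of slot between -0.012 and 0.012 m and y of coaster_center in the frame of slot between -0.009 and 0.009 m and z of coaster_center in the frame of slot between 0.042 and 0.058 m and angle between the y axis of coaster and the y axis of slot, either way round below 0.22 rad and value of joint bin above 0.3 rad), for 0.2 s.
2. the bin is pressed shut past its catch with the coaster standing in the slot (x of coaster_center in the frame of slot between -0.012 and 0.012 m and y of coaster_center in the frame of slot between -0.009 and 0.009 m and z of coaster_center in the frame of slot between 0.042 and 0.058 m and angle between the y axis of coaster and the y axis of slot, either way round below 0.22 rad and value of joint bin below 0.035 rad), for 0.2 s.
At the end, for the whole second after the job is handed in: The bin is shut (joint below 0.035 rad) and stays so; the coaster stands at rest on edge in the narrow slot: its centre 42 to 58 mm above the slot floor, within 12 mm along and 9 mm across of the slot's middle, its faces within 0.22 rad of the slot's walls (all of step 2 and linear speed of coaster below 0.03 m/s); the robot touches nothing.
It fails at once if the cactus is displaced by more than 30 mm (distance of cactus from where it was at the start of the episode above 0.03 m).
It fails at once if the mug is displaced by more than 30 mm (distance of mug from where it was at the start of the episode above 0.03 m).
It fails at once if the stylus is displaced by more than 30 mm (distance of stylus from where it was at the start of the episode above 0.03 m).
It fails at once if the glass coaster is dropped (moves faster than 0.6 m/s while not held) (linear speed of coaster above 0.6 m/s and contact force between the fingers and coaster below 0.1 N).
It also fails if it takes over 56 s, if anything falls off the work surface, if the arm or the gripper's body presses on something with over 40 N, if the wrist force passes 120 N, or if a joint passes its speed limit or range.

## Working session

There is one attempt and no reset: what is moved stays moved. The work goes in short steps, each a Python script; the robot and the scene stay as the last script left them, time stands still between calls to the robot, and variables do not carry over. Pictures are saved under pics/ and viewed, at most 10 in all, crops included, and the job is handed in when it is done.

```bash
mkdir -p pics; ls; cat > h.py <<'E'
import numpy as np, cv2
from bench import *
from scipy.spatial.transform import Rotation as Ro
def cloud(c):
    z=c["range_z"]; K=c["intrinsics"]; v,u=np.mgrid[:384,:512]
    P=np.stack([(u-K[0,2])/K[0,0]*z,(v-K[1,2])/K[1,1]*z,z],-1)
    W=(P-c["t"])@c["R"]; W[z<=0]=np.nan
    return W
E
python3 - <<'E'
from h import *
ims=[]
for n in ["scene","top"]:
    c=capture(n); np.savez(n+".npz",**c); W=cloud(c); im=c["image"].copy()
    print(n,"cam",-c["R"].T@c["t"])
    for q in ["coaster","stand","riser","bin","cactus","mug","stylus"]:
        for s in silhouettes(n,q):
            m=s["region"]; p=W[m]; u,v=map(int,s["xy"])
            print(q,round(s["conf"],2),(u,v),m.sum(),np.round(np.nanmedian(p,0),3),np.round(np.nanpercentile(p,2,axis=0),3),np.round(np.nanpercentile(p,98,axis=0),3))
            if s["conf"]>.3: cv2.putText(im,q[:3],(u,v),0,.4,(0,0,255),1)
    ims.append(im)
    cv2.imwrite(f"pics/{n}.png",cv2.resize(im,(768,576)))
print(current_clock())
E
```

```text
pics
scene cam [1.29430343 0.50534925 0.72672386]
coaster 0.83 (361, 214) 1720 [0.542 0.393 0.08 ] [0.487 0.34  0.006] [0.58  0.436 0.135]
coaster 0.72 (317, 179) 475 [0.447 0.256 0.071] [ 0.278  0.203 -0.   ] [0.487 0.26  0.113]
coaster 0.71 (280, 174) 302 [0.438 0.141 0.042] [0.397 0.134 0.005] [0.468 0.144 0.075]
stand 0.67 (319, 200) 512 [0.475 0.267 0.016] [0.377 0.228 0.002] [0.502 0.282 0.034]
stand 0.26 (247, 159) 213 [ 0.369 -0.008  0.009] [ 0.295 -0.036 -0.002] [0.439 0.016 0.015]
riser 0.62 (174, 125) 8214 [ 0.525 -0.167  0.171] [ 0.334 -0.344  0.007] [ 0.645 -0.057  0.223]
bin 0.97 (180, 160) 2157 [ 0.545 -0.125  0.072] [ 0.475 -0.191  0.001] [ 0.625 -0.04   0.125]
cactus 0.81 (336, 274) 1547 [0.725 0.391 0.06 ] [0.648 0.351 0.   ] [0.743 0.42  0.122]
mug 0.94 (263, 241) 1706 [0.704 0.207 0.055] [ 0.632  0.163 -0.   ] [0.734 0.255 0.091]
mug 0.15 (180, 164) 2098 [ 0.545 -0.125  0.073] [ 0.475 -0.188  0.02 ] [ 0.626 -0.04   0.125]
stylus 0.48 (244, 163) 169 [ 0.378 -0.009  0.01 ] [ 0.31  -0.032 -0.001] [0.44  0.016 0.015]
stylus 0.38 (180, 163) 2083 [ 0.545 -0.125  0.073] 
[... 207 characters left out ...]
.43  0.135 0.073] [0.396 0.131 0.01 ] [0.465 0.142 0.076]
coaster 0.16 (294, 275) 267 [ 0.37  -0.009  0.011] [ 0.308 -0.033  0.006] [0.438 0.013 0.015]
stand 0.86 (197, 243) 712 [0.437 0.233 0.022] [0.373 0.22  0.008] [0.501 0.273 0.035]
riser 0.74 (399, 220) 18770 [ 0.494 -0.19   0.208] [ 0.333 -0.34   0.027] [ 0.629 -0.061  0.223]
bin 0.89 (340, 193) 2724 [ 0.558 -0.108  0.064] [ 0.492 -0.176  0.022] [ 0.626 -0.039  0.115]
cactus 0.69 (142, 131) 943 [0.697 0.371 0.061] [0.673 0.349 0.   ] [0.742 0.413 0.123]
mug 0.93 (211, 134) 1193 [0.701 0.201 0.039] [ 0.66   0.158 -0.   ] [0.732 0.251 0.091]
stylus 0.78 (296, 277) 247 [ 0.368 -0.008  0.011] [ 0.311 -0.03   0.007] [0.426 0.012 0.015]
0.8
```

View pics/scene.png

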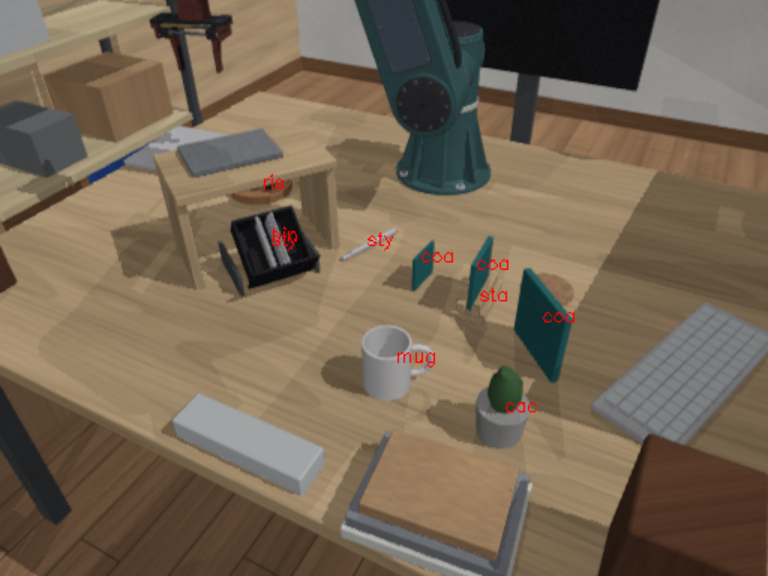

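View pics/top.png

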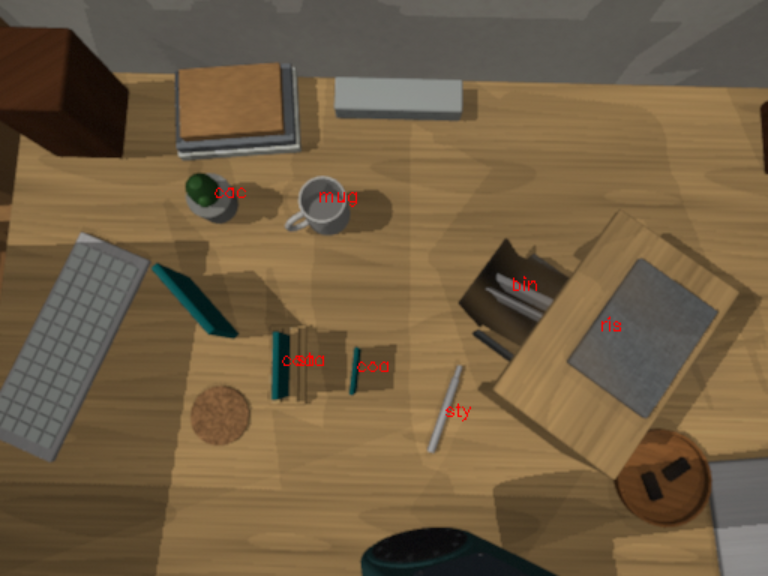

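The scene view shows the middle coaster in the stand at about (480,270), with a smaller look-alike at (423,265) and a larger one at (540,325). The bin is tilted out under the riser at (275,245). The top view agrees: coaster (281,365), bin (510,290), riser front facing the upper left, stylus (446,410). Next I fit the geometry.

```bash
cat > fit.py <<'E'
from h import *
D={n:dict(np.load(n+".npz")) for n in ["scene","top"]}
W={n:cloud(D[n]).reshape(-1,3) for n in D}
for n in W:
    w=W[n]; w=w[~np.isnan(w[:,0])]
    q=w[(abs(w[:,2]-.104)<.012)&(abs(w[:,0]-.435)<.075)&(abs(w[:,1]-.25)<.03)]
    r=cv2.minAreaRect(q[:,:2].astype(np.float32)*1000); print(n,"coaster top",len(q),r,np.percentile(q[:,2],[2,50,98]))
    b=w[(w[:,2]>.2)&(w[:,2]<.226)&(w[:,0]<.7)&(w[:,0]>.3)&(w[:,1]<0)&(w[:,1]>-.4)]
    r=cv2.minAreaRect(b[:,:2].astype(np.float32)*1000); print(n,"board",len(b),r,np.percentile(b[:,2],[2,50,98]))
    g=w[(abs(w[:,2]-.032)<.004)&(abs(w[:,0]-.435)<.09)&(abs(w[:,1]-.25)<.045)]
    r=cv2.minAreaRect(g[:,:2].astype(np.float32)*1000); print(n,"stand",len(g),r)
E
python3 fit.py; python3 - <<'E'
from h import *
R=lambda n:0
for z in [.15,.25]:
  for s in (0,1):
    print(z,inverse_kinematics([.435,.248,z],Ro.from_euler('xyz',[np.pi,0,s*np.pi]).as_quat()))
c=capture("wrist"); print(-c["R"].T@c["t"],c["R"][2],current_position())
E
```

```text
scene coaster top 160 ((436.2554626464844, 251.90090942382812), (103.42046356201172, 10.53360366821289), 2.2311086654663086) [0.09263864 0.10993629 0.11376373]
scene board 3683 ((481.529541015625, -212.30474853515625), (194.80609130859375, 300.71856689453125), 54.9919319152832) [0.20157273 0.2086509  0.22341045]
scene stand 239 ((437.0443420410156, 252.39918518066406), (123.98221588134766, 41.15673828125), 1.8723597526550293)
top coaster top 271 ((436.3643493652344, 249.71746826171875), (97.42138671875, 10.484116554260254), 1.578479528427124) [0.09427907 0.11076585 0.11435358]
top board 14911 ((481.651611328125, -214.6797332763672), (190.69151306152344, 300.1331481933594), 54.820804595947266) [0.20508809 0.20872046 0.22356486]
top stand 339 ((437.7406921386719, 249.1322784423828), (118.05309295654297, 39.62185287475586), 2.146134614944458)
0.15 [ 3.80117802e-01  3.01240318e-01  1.80819930e+00 -4.44089210e-16
  1.03215303e+00  1.95091413e+00]
0.15 [ 0.3801178   0.30124032  1.8081993   0.          1.03215303 -1.19067852]
0.25 [ 3.80117802e-01  1.89159213e-01  1.68171399e+00 -4.44089210e-16
  1.27071945e+00  1.95091413e+00]
0.25 [ 0.3801178   0.18915921  1.68171399  0.          1.27071945 -1.19067852]
[ 0.24065031 -0.55540766  0.38431106] [-0.2410345  -0.07343591 -0.96773423] [ 0.17489938 -0.57389832  0.22262543]
```

```bash
cat >> h.py <<'E'
yaw=np.deg2rad(234.9); xr=np.array([np.cos(yaw),np.sin(yaw),0]); yr=np.array([-xr[1],xr[0],0]); zr=np.array([0,0,1.])
RO=np.array([.4816,-.2135,0])-.140*xr
def slotT(a,o=None):  # rotation (cols slot axes), origin of slot
    o=RO if o is None else o
    sx=np.cos(a)*xr+np.sin(a)*zr; sz=-np.sin(a)*xr+np.cos(a)*zr
    return np.stack([sx,yr,sz],1), o+.012*zr+.061*sx+.005*sz
E
cat > fit2.py <<'E'
from h import *
print("RO",RO)
for n in ["scene","top"]:
    w=cloud(dict(np.load(n+".npz"))).reshape(-1,3); w=w[~np.isnan(w[:,0])]
    p=(w-RO)@np.stack([xr,yr,zr],1)
    # cloud near bin
    p=p[(abs(p[:,1])<.062)&(p[:,0]>-.09)&(p[:,0]<.12)&(p[:,2]>.006)&(p[:,2]<.17)]
    # front panel outer face: line from hinge; lowest angle
    h=p[:,[0,2]]-[0,.012]
    ang=np.arctan2(-h[:,0],h[:,1]); r=np.hypot(*h.T)
    s=(r>.03)&(r<.083)
    hh,e=np.histogram(ang[s],bins=np.arange(.4,1.0,.02)); print(n,len(p),dict(zip(np.round(e,2),hh)))
    for y0 in np.arange(-.06,.06,.004):
        k=abs(p[:,1]-y0-.002)<.002
        if k.sum()>5:
            # in bin frame with a=.6
            R,o=slotT(.6); q=(p[k]-[0,0,0]); q=(q@np.stack([xr,yr,zr],1).T+RO-o)@R
            i=(abs(q[:,0])<.05); print(round(y0+.002,3),i.sum(),np.round(np.percentile(q[i,2],[50,95]),3) if i.sum()>3 else "")
E
python3 fit2.py
```

```text
RO [ 0.56210074 -0.09895904  0.        ]
scene 2081 {np.float64(0.4): np.int64(0), np.float64(0.42): np.int64(0), np.float64(0.44): np.int64(0), np.float64(0.46): np.int64(0), np.float64(0.48): np.int64(0), np.float64(0.5): np.int64(0), np.float64(0.52): np.int64(0), np.float64(0.54): np.int64(0), np.float64(0.56): np.int64(0), np.float64(0.58): np.int64(7), np.float64(0.6): np.int64(10), np.float64(0.62): np.int64(31), np.float64(0.64): np.int64(128), np.float64(0.66): np.int64(67), np.float64(0.68): np.int64(1), np.float64(0.7): np.int64(0), np.float64(0.72): np.int64(0), np.float64(0.74): np.int64(0), np.float64(0.76): np.int64(0), np.float64(0.78): np.int64(0), np.float64(0.8): np.int64(0), np.float64(0.82): np.int64(0), np.float64(0.84): np.int64(0), np.float64(0.86): np.int64(0), np.float64(0.88): np.int64(0), np.float64(0.9): np.int64(0), np.float64(0.92): np.int64(0), np.float64(0.94): np.int64(0), np.float64(0.96): np.int64(0)}
-0.058 107 [0.041 0.052]
-0.054 101 [0.022 0.048]
-0.05 22 [0.004 0.01 ]
-0.046 25 [0.01  0.023]
-0.042 34 [0.019 0.025]
-0.038 41 [0.02  0.025]
-0.0
[... 1372 characters left out ...]
t64(0.94): np.int64(0), np.float64(0.96): np.int64(0)}
-0.058 155 [0.032 0.051]
-0.054 39 [0.049 0.052]
-0.05 0 
-0.046 23 [0.013 0.021]
-0.042 56 [0.018 0.023]
-0.038 48 [0.02  0.024]
-0.034 46 [0.02  0.023]
-0.03 46 [0.02  0.023]
-0.026 45 [0.02  0.023]
-0.022 22 [0.004 0.022]
-0.018 38 [0.002 0.006]
-0.014 96 [0.049 0.056]
-0.01 151 [0.023 0.051]
-0.006 16 [0.044 0.047]
-0.002 0 
0.002 0 
0.006 40 [0.003 0.006]
0.01 225 [0.031 0.048]
0.014 88 [0.051 0.056]
0.018 24 [0.051 0.055]
0.022 0 
0.026 7 [0.021 0.023]
0.03 33 [0.02  0.022]
0.034 41 [0.02  0.022]
0.038 48 [0.02  0.023]
0.042 47 [0.019 0.023]
0.046 30 [0.019 0.022]
0.05 17 [0.005 0.007]
0.054 90 [0.01  0.048]
0.058 220 [0.032 0.051]
```

```bash
cat > fit3.py <<'E'
from h import *
from scipy.optimize import least_squares
import sys
# refine angle: divider tops + side wall tops, slope in riser frame
for n in sys.argv[1:]:
    w=cloud(dict(np.load(n+".npz"))).reshape(-1,3); w=w[~np.isnan(w[:,0])]
    R,o=slotT(.65); q=(w-o)@R
    for nm,(a,b) in dict(div=(.008,.022),wall=(.05,.0595)).items():
        for s in (1,-1):
            i=(q[:,1]*s>a)&(q[:,1]*s<b)&(abs(q[:,0])<.045)&(q[:,2]>.025)&(q[:,2]<.07)
            k=q[i]
            if len(k)<30: continue
            # top per x-bin
            xs=np.arange(-.045,.045,.006); t=[(x+.003,np.percentile(k[(k[:,0]>=x)&(k[:,0]<x+.006),2],90)) for x in xs if ((k[:,0]>=x)&(k[:,0]<x+.006)).sum()>4]
            t=np.array(t); f=np.polyfit(*t.T,1); print(n,nm,s,len(k),"a=",round(.65+np.arctan(f[0]),3),"top z",round(f[1],4), "ymed",round(np.median(k[:,1]),4))
    # front panel: outer / inner faces , back wall
    i=(abs(q[:,1])<.05)&(q[:,2]>.035)&(q[:,2]<.075)&(q[:,0]<-.045)&(q[:,0]>-.08)
    if i.sum()>20:
        f=np.polyfit(q[i,2],q[i,0],1); print(n,"panel slope",f, np.percentile(q[i,0],[5,50,95]))
    # slot y profile
    i=(abs(q[:,0])<.04)&(q[:,2]>.046)&(q[:,2]<.062)&(abs(q[:,1])<.03)
    y=q[i,1]; print("lips y: ",np.percentile(y[y>0],[5,50,95]),np.percentile(y[y<0],[5,50,95]))
E
python3 fit3.py scene top
python3 - <<'E'
from h import *
np.set_printoptions(precision=3,suppress=True)
a=.65
for sgn in (1,-1):
  R,o=slotT(a); y=sgn*R[:,1]; z=-R[:,2]; T=np.stack([np.cross(y,z),y,z],1); q=Ro.from_matrix(T).as_quat()
  for d in (0,.06,.12): print(sgn,d,o+R[:,2]*(.06+d),inverse_kinematics(o+R[:,2]*(.06+d),q))
E
```

```text
scene div 1 70 a= 0.688 top z 0.0509 ymed 0.0124
scene div -1 153 a= 0.664 top z 0.0499 ymed -0.0114
scene wall 1 87 a= 0.673 top z 0.0462 ymed 0.0574
scene wall -1 97 a= 0.666 top z 0.046 ymed -0.0563
scene panel slope [-0.02013515 -0.06008641] [-0.06211873 -0.06132478 -0.06055678]
lips y:  [0.01078686 0.01333686 0.01588043] [-0.01643194 -0.0142065  -0.0101316 ]
top div 1 219 a= 0.667 top z 0.049 ymed 0.0117
top div -1 101 a= 0.663 top z 0.0494 ymed -0.0113
top wall 1 145 a= 0.667 top z 0.0456 ymed 0.0566
top wall -1 118 a= 0.673 top z 0.0461 ymed -0.0572
top panel slope [-0.04169348 -0.05280552] [-0.0569121  -0.05540196 -0.05246893]
lips y:  [0.01184601 0.0148578  0.01725951] [-0.01487051 -0.01324571 -0.01082531]
1 0 [ 0.557 -0.107  0.101] [ 0.019  0.693  1.46  -0.516  1.431  0.822]
1 0.06 [ 0.578 -0.077  0.148] [ 0.06   0.668  1.367 -0.493  1.552  0.796]
1 0.12 [ 0.599 -0.047  0.196] [ 0.099  0.653  1.262 -0.479  1.674  0.772]
-1 0 [ 0.557 -0.107  0.101] [ 0.019  0.693  1.46  -0.516  1.431 -2.319]
-1 0.06 [ 0.578 -0.077  0.148] [ 0.06   0.668  1.367 -0.493  1.552 -2.345]
-1 0.12 [ 0.599 -0.047  0.196] [ 0.099  0.653  1.262 -0.479  1.674 -2.37 ]
```

```bash
cat > s1.py <<'E'
from h import *
np.set_printoptions(precision=4,suppress=True)
T0=Ro.from_quat(current_orientation()); c=capture("wrist")
print("cam in tool",T0.inv().apply(-c["R"].T@c["t"]-current_position()))
p=np.array(current_position()); servo_line([p[0],p[1],.36],rate=.25)
# tool y = coaster normal, j6 close to 1.95 branch
al=np.deg2rad(1.9); q=Ro.from_euler('xyz',[np.pi,0,al]).as_quat()
print(q, inverse_kinematics([.4363,.2508,.25],q))
move_gripper(.05)
move_ptp([.4363,.2508,.25],q)
print(current_joint_pos(),current_clock())
c=capture("wrist"); np.savez("w1.npz",**c); cv2.imwrite("pics/w1.png",c["image"])
w=cloud(c).reshape(-1,3); w=w[~np.isnan(w[:,0])]
k=w[(abs(w[:,2]-.107)<.009)&(abs(w[:,0]-.435)<.075)&(abs(w[:,1]-.25)<.03)]
print(len(k),cv2.minAreaRect(k[:,:2].astype(np.float32)*1000),np.percentile(k[:,2],[5,50,95]))
E
python3 s1.py
```

```text
cam in tool [ 0.0683  0.0015 -0.1617]
[0.9999 0.0166 0.     0.    ] [ 0.3844  0.1929  1.6768 -0.      1.2719  1.922 ]
[ 0.3833  0.193   1.6765 -0.0002  1.2719  1.9219] 5.4083
862 ((435.73565673828125, 249.95867919921875), (98.65933227539062, 9.752551078796387), 1.9998220205307007) [0.1096 0.1112 0.1124]
```

View pics/w1.png

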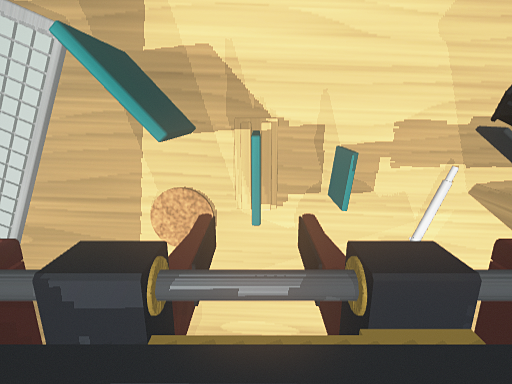

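The coaster is centred between the fingers at column 256, rows 130–225, and three views agree to about 1 mm. I grasp and lift it.

```bash
cat > s2.py <<'E'
from h import *
np.set_printoptions(precision=4,suppress=True)
q=Ro.from_euler('xyz',[np.pi,0,np.deg2rad(1.95)]).as_quat()
servo_line([.436,.2503,.073],q,rate=.12)
move_gripper(0.0); print("gap",current_finger_gap(),current_grip_force())
servo_line([.436,.2503,.13],rate=.06)
servo_line([.436,.2503,.26],rate=.15)
print("gap",current_finger_gap(),current_grip_force(),current_clock())
print("tool x",Ro.from_quat(current_orientation()).as_matrix()[:,0])
tcp=current_position(); T=Ro.from_quat(current_orientation())
for n in ("top","scene"):
    c=capture(n); w=cloud(c); best=None
    w=w.reshape(-1,3); w=w[~np.isnan(w[:,0])]
    k=T.inv().apply(w-tcp); col=c["image"].reshape(-1,3)[~np.isnan(cloud(c).reshape(-1,3)[:,0])].astype(int)
    i=(abs(k[:,1])<.02)&(abs(k[:,0])<.08)&(k[:,2]>-.045)&(k[:,2]<.09)&(col[:,1]>col[:,2]+25)
    k=k[i]; print(n,len(k)); 
    if len(k)>20: print(np.percentile(k,[1,50,99],axis=0))
E
python3 s2.py
```

```text
gap 0.010097440952911475 29.999316036701202
gap 0.009787518081454005 29.99893069267273 9.9
tool x [ 0.9994  0.034  -0.0018]
top 193
[[-0.0482 -0.0032 -0.0402]
 [-0.0381  0.0056 -0.023 ]
 [ 0.0482  0.0064  0.047 ]]
scene 385
[[-0.0347 -0.006  -0.0393]
 [ 0.0371 -0.0048  0.0143]
 [ 0.051   0.0036  0.056 ]]
```

```bash
cat >> h.py <<'E'
A=.667
def tool(a=A):
    R,o=slotT(a); y=R[:,1]; z=-R[:,2]; return Ro.from_matrix(np.stack([np.cross(y,z),y,z],1)).as_quat(),R,o
def seen(n,a=A,clip=(.0,.18)):
    c=capture(n); w=cloud(c).reshape(-1,3); ok=~np.isnan(w[:,0]); R,o=slotT(a); k=(w[ok]-o)@R
    col=c["image"].reshape(-1,3)[ok].astype(int)
    i=(col[:,1]>col[:,2]*1.5+10)&(abs(k[:,1])<.03)&(abs(k[:,0])<.08)&(k[:,2]>clip[0])&(k[:,2]<clip[1]+.1)
    return c,k[i]
E
cat > s3.py <<'E'
from h import *
np.set_printoptions(precision=4,suppress=True)
q,R,o=tool()
print(inverse_kinematics(o+R[:,2]*.22,q))
move_ptp(o+R[:,2]*.22,q); print(current_clock())
servo_line(o+R[:,2]*.135,q,rate=.12)
for n in ("scene","top","wrist"):
    c,k=seen(n); np.savez(n+"3.npz",**c); print(n,len(k))
    if len(k)>20: print(np.percentile(k,[1,50,99],axis=0))
    if n!="top": cv2.imwrite(f"pics/{n}3.png",c["image"] if n=="wrist" else cv2.resize(c["image"][90:240,80:300],None,fx=3,fy=3))
print(current_position()-(o+R[:,2]*.135))
E
python3 s3.py; python3 fit3.py scene3 wrist3
```

```text
[ 0.1315  0.6641  1.171  -0.483   1.7713  0.7603]
11.2333
scene 218
[[-0.0499 -0.0032  0.0801]
 [-0.0332  0.005   0.1359]
 [ 0.0185  0.0061  0.1778]]
top 237
[[-0.0545 -0.0031  0.0607]
 [ 0.0136 -0.0022  0.132 ]
 [ 0.0453  0.0052  0.1766]]
wrist 3251
[[-0.0484 -0.0035  0.1121]
 [-0.0205  0.0015  0.1738]
 [ 0.0398  0.0061  0.1756]]
[0.0008 0.0004 0.0007]
scene3 div 1 64 a= 0.666 top z 0.0505 ymed 0.0124
scene3 wall 1 85 a= 0.674 top z 0.0464 ymed 0.0577
scene3 wall -1 79 a= 0.617 top z 0.0452 ymed -0.0563
scene3 panel slope [-0.03126625 -0.05951873] [-0.06220559 -0.06142543 -0.06027835]
lips y:  [0.01073874 0.01358005 0.01536795] [-0.01609693 -0.01463679 -0.01317666]
wrist3 div 1 442 a= 0.675 top z 0.0485 ymed 0.0134
wrist3 div -1 670 a= 0.666 top z 0.0483 ymed -0.0124
wrist3 wall 1 790 a= 0.667 top z 0.0446 ymed 0.0551
wrist3 wall -1 841 a= 0.665 top z 0.0448 ymed -0.0554
wrist3 panel slope [-0.57842269 -0.02532062] [-0.06075935 -0.05174094 -0.04573536]
lips y:  [0.0123998  0.01426466 0.0160276 ] [-0.01636584 -0.01451309 -0.01269812]
```

View pics/scene3.png

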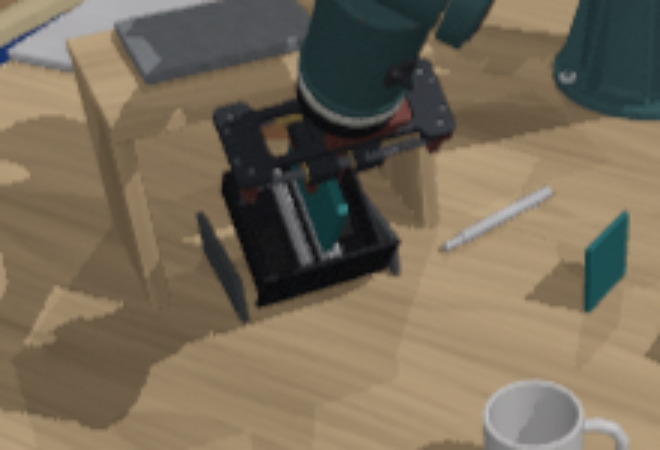

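View pics/wrist3.png

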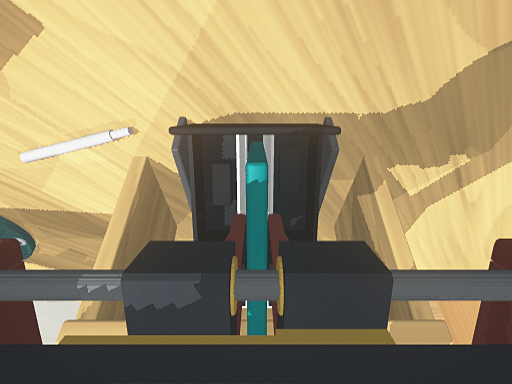

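The wrist view shows the coaster (columns 247–268) in line with the slot, with the dividers at about columns 240 and 272. The fits put it about 1 mm towards +y, so I shift it by that much and lower it.

```bash
cat > s4.py <<'E'
from h import *
np.set_printoptions(precision=4,suppress=True)
q,R,o=tool(); b=o-.001*R[:,1]
P=lambda:(np.array(current_position())-o)@R
print(servo_line(b+R[:,2]*.112,q,rate=.08,contact_N=8),P(),current_force())
print(servo_line(b+R[:,2]*.080,q,rate=.05,contact_N=8),P(),current_force())
print(servo_line(b+R[:,2]*.058,q,rate=.03,contact_N=5),P(),current_force(),current_clock())
c,k=seen("wrist"); np.savez("w4.npz",**c); print(np.percentile(k,[1,50,99],axis=0))
c,k=seen("scene"); np.savez("scene4.npz",**c); print(np.percentile(k,[1,50,99],axis=0))
E
python3 s4.py; python3 fit3.py w4 scene4
```

```text
False [ 0.0002 -0.0013  0.1113] [-0.7341  0.0715 -2.1574]
False [-0.     -0.0009  0.0801] [ 0.9695 -0.6544 -2.2902]
True [ 0.0001 -0.0013  0.0598] [-0.0586  0.8994  3.7992] 14.1167
[[-0.048  -0.0052  0.0554]
 [-0.02   -0.0006  0.0975]
 [ 0.04    0.0045  0.0992]]
[[-0.0526 -0.0052  0.0286]
 [-0.0324  0.0034  0.0795]
 [-0.0096  0.0052  0.1022]]
w4 div 1 886 a= 0.881 top z 0.0557 ymed 0.012
w4 div -1 947 a= 0.877 top z 0.0556 ymed -0.0119
w4 wall 1 1224 a= 0.585 top z 0.042 ymed 0.055
w4 wall -1 1222 a= 0.587 top z 0.0422 ymed -0.0553
w4 panel slope [-0.12706564 -0.04950115] [-0.05962384 -0.05947195 -0.04640154]
lips y:  [0.01155609 0.01422046 0.01603616] [-0.01618159 -0.01443903 -0.0124668 ]
scene4 div 1 58 a= 0.653 top z 0.053 ymed 0.0123
scene4 wall 1 39 a= 0.639 top z 0.0451 ymed 0.0576
scene4 wall -1 43 a= 0.591 top z 0.0441 ymed -0.056
scene4 panel slope [ 0.03247509 -0.06148632] [-0.06128828 -0.06031731 -0.05126707]
lips y:  [0.00327102 0.01282079 0.01479531] [-0.01646651 -0.01646651 -0.01646651]
```

```bash
cat >> h.py <<'E'
def push(t): # tool tilted t from vertical, tip towards riser back
    z=np.sin(t)*xr-np.cos(t)*zr; return Ro.from_matrix(np.stack([np.cross(yr,z),yr,z],1)).as_quat()
def pp(a,out=0.,r=.07): # press point (world), out = stand-off
    return RO+.012*zr+r*(-np.sin(a)*xr+np.cos(a)*zr)-out*xr
E
cat > s5.py <<'E'
from h import *
np.set_printoptions(precision=4,suppress=True)
q,R,o=tool()
sleep(.3); move_gripper(.03); sleep(.4)
servo_line(o-.001*R[:,1]+R[:,2]*.075,q,rate=.04)
servo_line(o-.001*R[:,1]+R[:,2]*.19,q,rate=.15)
c,k=seen("wrist"); np.savez("w5.npz",**c); print(len(k),np.percentile(k,[1,50,99],axis=0)); cv2.imwrite("pics/w5.png",c["image"])
c,k=seen("scene"); np.savez("scene5.npz",**c); print(np.percentile(k,[1,50,99],axis=0)); print(current_clock())
for t in (.8,1.,1.2,1.4):
    for a,out in ((A,.08),(A,.01),(0,-.005)): print(t,a,inverse_kinematics(pp(a,out),push(t)))
E
python3 s5.py; python3 fit3.py w5 scene5
```

```text
1131 [[-0.0502 -0.0049  0.0949]
 [-0.0053 -0.0003  0.097 ]
 [ 0.0458  0.0045  0.0991]]
[[-0.053  -0.0046  0.0296]
 [-0.0076  0.0036  0.0819]
 [ 0.0428  0.0051  0.102 ]]
17.0167
0.8 0.667 [ 0.1943  0.9248  1.1318 -0.5244  1.704   0.9057]
0.8 0.667 [ 0.1312  0.8627  1.2874 -0.5563  1.5959  0.9071]
0.8 0 [ 0.072   0.7988  1.3984 -0.5898  1.5298  0.8917]
1.0 0.667 [ 0.2326  1.0393  1.0219 -0.6255  1.8764  0.9099]
1.0 0.667 [ 0.1747  0.9749  1.1925 -0.6495  1.7616  0.934 ]
1.0 0 [ 0.1205  0.9101  1.3171 -0.681   1.6875  0.9364]
1.2 0.667 [ 0.2585  1.1554  0.9202 -0.7364  2.0363  0.8883]
1.2 0.667 [ 0.2042  1.0896  1.1044 -0.7457  1.918   0.9383]
1.2 0 [ 0.1534  1.0244  1.2414 -0.7705  1.8382  0.9595]
1.4 0.667 [ 0.2731  1.2697  0.8309 -0.8642  2.1805  0.842 ]
1.4 0.667 [ 0.2207  1.2034  1.0265 -0.8509  2.063   0.9233]
1.4 0 [ 0.1717  1.1386  1.1738 -0.8641  1.9806  0.9654]
w5 div 1 609 a= 0.653 top z 0.0474 ymed 0.0121
w5 div -1 673 a= 0.647 top z 0.0473 ymed -0.0121
w5 wall 1 507 a= 0.651 top z 0.0436 ymed 0.0553
w5 wall -1 525 a= 0.652 top z 0.0438 ymed -0.0556
w5 panel slope [-0.292972
[... 550 characters left out ...]
                                                      ~~~~~~~~~~~~~^^^^^^^^^^^^^^^^^^
    return _quantile_unchecked(
        a, q, axis, out, overwrite_input, method, keepdims, weights)
    return _ureduce(a,
                    func=_quantile_ureduce_func,
    ...<5 lines>...
                    overwrite_input=overwrite_input,
                    method=method)
    r = func(a, **kwargs)
    result = _quantile(arr,
                       quantiles=q,
    ...<2 lines>...
                       out=out,
                       weights=wgt)
    slices_having_nans = np.isnan(arr[-1, ...])
                                  ~~~^^^^^^^^^
IndexError: index -1 is out of bounds for axis 0 with size 0
```

View pics/w5.png

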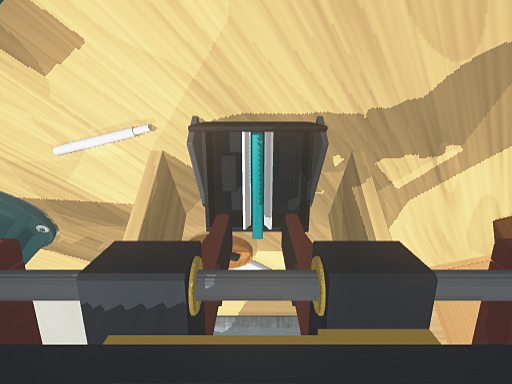

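The coaster stands centred in the slot at column 257, rows 130–238, and the bin is still at about 0.65 rad. Next I press the bin shut with closed fingers.

```bash
cat > s6.py <<'E'
from h import *
np.set_printoptions(precision=4,suppress=True)
q=push(1.0); P=lambda:(np.array(current_position())-RO)@np.stack([xr,yr,zr],1)
V=lambda x,z:RO+x*xr+z*zr
servo_line(V(-.15,.19),rate=.2)
move_gripper(0)
servo_line(V(-.14,.10),q,rate=.15)
print(P(),current_clock(),current_force())
h=servo_line(pp(.65,.0),q,rate=.06,contact_N=4); print(h,P(),current_force())
E
cat s6.py > s6a.py; python3 s6a.py
```

```text
[-0.1403  0.0004  0.1006] 18.925 [ 0.3878 -0.439   0.708 ]
True [-0.0542 -0.      0.072 ] [0.6084 0.7202 3.332 ]
```

```bash
cat > s7.py <<'E'
from h import *
np.set_printoptions(precision=4,suppress=True)
q=push(1.0); P=lambda:(np.array(current_position())-RO)@np.stack([xr,yr,zr],1)
F=lambda:np.array(current_force())@np.stack([xr,yr,zr],1)
for a in (.55,.45,.35,.25):
    print(a,servo_line(pp(a)-.0118*xr+.0043*zr,q,rate=.04,contact_N=25),P(),F())
c,k=seen("scene"); np.savez("scene7.npz",**c); cv2.imwrite("pics/scene7.png",cv2.resize(c["image"][90:240,80:300],None,fx=3,fy=3)); print(current_clock())
E
python3 s7.py
```

```text
0.55 False [-0.0485  0.      0.0761] [-2.9941 -0.3741  1.5914]
0.45 False [-0.0421 -0.      0.0795] [-1.272   1.0064  2.5667]
0.35 False [-0.0355  0.      0.0822] [-1.4237  1.3761  3.8245]
0.25 False [-0.0289 -0.      0.0842] [-0.7412  0.2413  2.9351]
21.6333
```

View pics/scene7.png

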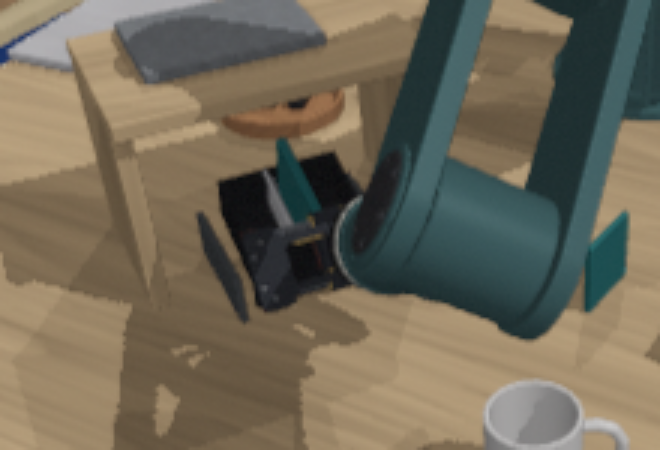

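The bin is swinging shut with the coaster upright at about (295,180), and the arm is clear of the mug. I continue over the catch.

```bash
cat > s8.py <<'E'
from h import *
np.set_printoptions(precision=4,suppress=True)
q=push(1.0); P=lambda:(np.array(current_position())-RO)@np.stack([xr,yr,zr],1)
F=lambda:np.array(current_force())@np.stack([xr,yr,zr],1)
for a in (.15,.1,.05,0):
    print(a,servo_line(pp(a)-.0118*xr+.0043*zr,q,rate=.04,contact_N=40),P(),F())
for d in (.004,.008,.012,.016):
    h=servo_line(pp(0)+(d-.0118)*xr+.0043*zr,q,rate=.02,contact_N=25); print(d,h,P(),F())
    if h and abs(F()[0])>20: break
c,k=seen("scene",0.); print(np.percentile(k,[1,50,99],axis=0)); print(current_clock())
E
python3 s8.py
```

```text
0.15 False [-0.0222 -0.      0.085 ] [0.0881 0.4788 0.1189]
0.1 False [-0.0185 -0.0001  0.0855] [-0.3874 -0.3997 -1.0649]
0.05 False [-0.0152 -0.      0.0861] [-1.8108  0.2865 -0.6573]
0 False [-0.0114 -0.0001  0.0865] [-0.6665 -0.0037  0.2633]
0.004 False [-0.0075 -0.      0.0864] [-0.116   0.0647  0.3374]
0.008 False [-0.0041  0.      0.0863] [-3.2024  0.0395  1.3158]
0.012 False [-0.0035  0.0001  0.0863] [-18.5833  -3.2109   6.2638]
0.016 True [-0.0041  0.0004  0.086 ] [-6.2938 -1.5726  2.5444]
[[-0.0492 -0.0032  0.0442]
 [ 0.0051  0.0036  0.091 ]
 [ 0.0411  0.0049  0.1017]]
24.0583
```

```bash
cat > ang.py <<'E'
from h import *
def angle():
    out=[]
    for n in ("scene","top"):
        c,k=seen(n,0.); 
        k=k[k[:,2]>.06]
        if len(k)<15: print(n,len(k)); continue
        xs=np.arange(-.05,.05,.008); t=np.array([(x+.004,np.percentile(b,95)) for x in xs if len(b:=k[(k[:,0]>=x)&(k[:,0]<x+.008),2])>3])
        f=np.polyfit(*t.T,1); print(n,len(k),"top edge angle",round(np.arctan(f[0]),3),"z",round(f[1],4),"x",np.round(np.percentile(k[:,0],[1,99]),4),"y",np.round(np.percentile(k[:,1],[1,99]),4))
        w=cloud(c).reshape(-1,3); w=w[~np.isnan(w[:,0])]; R,o=slotT(0.); q=(w-o)@R
        i=(abs(q[:,1])<.063)&(q[:,2]>.02)&(q[:,2]<.075)&(q[:,0]<-.045)&(q[:,0]>-.085)&(abs(q[:,1])>.02)
        if i.sum()>20: print(n,"panel",i.sum(),np.round(np.polyfit(q[i,2],q[i,0],1),4),np.round(np.percentile(q[i,0],[5,50,95]),4))
if __name__=="__main__":
    q=push(1.0)
    servo_line(np.array(current_position())-.05*xr,q,rate=.1); servo_line(np.array(current_position())-.1*xr+.12*zr,q,rate=.2)
    angle(); c=capture("wrist"); cv2.imwrite("pics/w9.png",c["image"]); print(current_clock())
E
python3 ang.py
```

```text
scene 42 top edge angle -0.057 z 0.1011 x [-0.01   0.041] y [-0.0021  0.005 ]
scene panel 329 [ 0.006  -0.0604] [-0.0629 -0.06   -0.0572]
top 0
25.7917
```

View pics/w9.png

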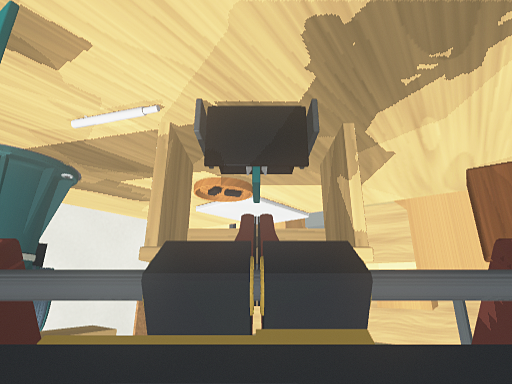

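The wrist view shows the front panel upright at (255,135) and the coaster's edge behind it at (256,185). I check the angle with the wrist depth before handing in.

```bash
python3 - <<'E'
from h import *
c,k=seen("wrist",0.); print(len(k),np.round(np.percentile(k,[1,50,99],axis=0),4))
w=cloud(c).reshape(-1,3); w=w[~np.isnan(w[:,0])]; R,o=slotT(0.); q=(w-o)@R
i=(abs(q[:,1])<.055)&(q[:,2]>.01)&(q[:,2]<.072)&(abs(q[:,0]+.061)<.012)
print(i.sum(),np.polyfit(q[i,2],q[i,0],1),np.percentile(q[i,0],[5,50,95]))
for n in ("scene","top"):
    capture(n)
    for s in ("mug","cactus","stylus"): print(n,s,[(np.round(d["xy"]),round(d["conf"],2)) for d in spot_in(n,s)[:1]])
print(current_clock(),current_force())
E
```

```text
124 [[-0.0538 -0.0039  0.0795]
 [-0.0521 -0.0002  0.0908]
 [ 0.0435  0.0039  0.0991]]
3775 [ 4.13022042e-05 -5.85645829e-02] [-0.05970201 -0.05856808 -0.05743524]
scene mug [(array([262., 242.]), 0.72)]
scene cactus [(array([336., 275.]), 0.66)]
scene stylus []
top mug [(array([211., 138.]), 0.91)]
top cactus []
top stylus [(array([296., 274.]), 0.61)]
26.2417 [-0.59102483  0.65626323  0.24225671]
```

The panel angle is 0.000 rad, and the coaster stands centred at x about -3 mm with its top at 99 mm. The bystanders look unmoved.

```bash
python3 -c "
from bench import *
print(close_job())"
```

```text
the job is handed in; nothing more can be done
None
```

I handed the job in at about 26 s of the 56 s: the coaster stands on edge in the middle slot, the bin measured fully shut, the arm is clear, and the mug, cactus and stylus look unmoved (the result itself wasn't reported back).

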